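# Third hand at the clamp table: fit the pad, hold the clamp arm to the sprung stop

## Task

Fit the brass pressure pad into the square pocket of the green clamp arm, pressed fully home so that its top is flush. Then bring the arm, flat on the table and with its pocket end leading, square and central against the face plate of the blue sprung stop and push steadily with about 12 N, so that the red pointer bar stays in the green zone; never drive the stop to the end of its travel. Finish while still holding it pressed like that, as a third hand for the person who will bolt the arm down, and leave the other things where they lie.

Things in the scene. Friction and masses are not known exactly. Their poses are not given: they have to be found in the camera images.
- pressure_pad: square brass pressure pad, 24 x 24 mm and 20 mm tall, upright, lying loose on the table; its lowest 4 mm is a foot only 21 mm square, top has a dark dimple; 90 g. Origin: centre of its underside, z up; x and y square to its side faces
- clamp_arm: green swing clamp arm lying flat and loose on the table, 120 mm long (x), 40 mm wide (y), 28 mm tall, about 0.6 kg. Its tail (-x) end is round with a 20 mm radius, its nose (+x) end is flat. A 16 mm wide open slot along its middle runs from x = -20 to +10 mm. The side faces are flat from x = -40 to +60 mm. Origin: centre of the length and width, on the underside
- pocket (a point): middle of the floor of the square pocket in the top of the clamp arm: 38 mm from the arm's origin towards the nose, 8 mm above the arm's underside. The pocket is 20 mm deep, 26.5 x 26.5 mm wide with sides parallel to the arm's, and has a 2 mm chamfer at the mouth. With the pad home, its origin is here and its top is level with the arm's top. Axes as the clamp arm's
- nose (a point): middle of the clamp arm's flat nose face: 60 mm from the arm's origin along its x, 14 mm above the underside. Axes as the clamp arm's
- stop: blue sprung stop bolted to the table: housing from x = -10 to +60 mm, 70 mm wide (y), 45 mm tall, on a 120 mm wide, 10 mm tall flange; 51 mm tall with the pointer. x axis: pressing direction, level, away from the robot. Before it on a sprung plunger stands a steel face plate, 60 mm wide, 10 mm thick, from 4 to 38 mm above the table. Origin on the underside
- stop_face (a point): middle of the face plate's front face, 21 mm above the table; it moves with the plate, and with the plunger out lies at x = -60 mm in the stop's frame. Axes as the stop's
- plunger (a joint): how far the face plate is pressed in, m: 0 = fully out, 0.028 = end of travel. Spring of 800 N/m without preload: 0.015 is 12 N. A red bar across the top of the housing shows it, crossing fields painted white (0), green (0.009 to 0.021), black (beyond)
- t_bolt: bystander: rusty T-bolt lying on the table, 78 mm long (x), head 30 mm wide, 24 mm tall; origin on the underside in the middle
- parallel_a: bystander: black oxide parallel lying flat, 150 x 24 x 12 mm; origin at the centre of its underside
- parallel_b: bystander: another black oxide parallel lying flat, 150 x 24 x 12 mm; origin at the centre of its underside
- dial_indicator: bystander: chrome dial indicator lying face up, 58 mm across, 20 mm tall, its stem reaches 72 mm from the middle along -y; origin under the middle of the dial
- spanner: bystander: steel spanner lying on the table, 180 mm long (x), origin near its middle
There are look-alikes about, which are no part of the job. What is shaped like the stop but pink is not meant. There is more than one size of the clamp_arm; the job needs the smaller.

How it is judged:
On the way, in this order (a step that is already met when the one before it is completed fails the run):
1. the brass pad is fully home and flush in the arm's pocket (z of pressure_pad in the frame of pocket between -0.002 and 0.002 m and x of pressure_pad in the frame of pocket between -0.003 and 0.003 m and y of pressure_pad in the frame of pocket between -0.003 and 0.003 m and angle between the z axis of pressure_pad and the z axis of clamp_arm, either way round below 0.08 rad), for 0.3 s.
2. with the pad still flush, the arm's nose is pressed square and central on the stop with the pointer in the green zone, for 1.5 s (all of step 1 and value of joint plunger between 0.009 and 0.021 m and contact force between clamp_arm and stop between 6 and 18 N and angle between the x axis of clamp_arm and the x axis of stop, either way round below 0.12 rad and y of nose in the frame of stop_face between -0.012 and 0.012 m and x of nose in the frame of stop_face between -0.006 and 0.006 m and height (world z) of clamp_arm between -0.003 and 0.005 m and angle between clamp_arm's own z axis and vertical below 0.06 rad and contact force between any of the fingers, the arm and clamp_arm above 3 N), for 1.5 s.
At the end, for the whole second after the job is handed in: Still pushed by the robot (over 3 N): plunger 9-21 mm in, 6-18 N arm to stop, square within 0.12 rad, nose within 12 mm of centre and against the plate, arm flat (5 mm, 0.06 rad) and still; pad home within 2 mm in height, 3 mm sideways, 0.08 rad; bystanders within 30 mm of their places (all of step 2 and linear speed of clamp_arm below 0.01 m/s and distance of each of t_bolt, parallel_a, parallel_b, dial_indicator, spanner from where it was at the start of the episode below 0.03 m); the arm keeps its last pose, push and grip.
It fails at once if the stop is driven to the end of its travel (beyond 26 mm) (value of joint plunger above 0.026 m).
It fails at once if a bystander is shoved more than 30 mm (distance of any of t_bolt, parallel_a, parallel_b, dial_indicator, spanner from where it was at the start of the episode above 0.03 m).
It also fails if it takes over 72 s, if anything falls off the work surface, if the arm or the gripper's body presses on something with over 40 N, if the wrist force passes 120 N, or if a joint passes its speed limit or range.

## Robot

A 7-joint arm with a two-finger parallel gripper is mounted at the origin on the work surface. World frame = base frame: x ahead of the robot, y to its left, z up, the work surface at z = 0. Lengths are in m, angles in rad, forces in N, time in s.
With the tool pointing down it reaches from about 0.425 to 0.925 m from the base axis. Payload 6.8 kg.
Tool frame: the origin (TCP) lies midway between the tips of the shut fingers; the grasp point (between the pads) lies 19 mm behind it; z points along the fingers, x is the direction in which the jaws open and shut, and the axes are right-handed (so a half turn about z gives the same grasp; the last joint's range is limited). The gripper opens to 85 mm and grips with 20 to 120 N. Pads are 22 mm wide; open, the fingers measure 114 mm over their backs; the gripper's body (76 mm by 85 mm) begins 54 mm behind the grasp point. The pads swing forward as they close: fully open they stand 13 mm farther back than shut.
Start: joints at [1.054, 0.477, 0.022, 1.555, -0.011, 1.109, -0.083], TCP at [0.268, -0.619, 0.231] pointing down, gripper open.
Joint ranges: [-2.96, 2.96], [-0.34, 2.1], [-1.41, 1.46], [0.24, 2.44], [-1.37, 4.51], [0.17, 1.92], [-2.96, 2.96]. Speed limits (rad/s): [2.39, 2.39, 3.14, 3.14, 3.14, 3.14, 3.14].

## Interface

Orientations are given as a unit quaternion [w, x, y, z].
In Python, from station import * gives the robot as it stands.
- The arm moves only by the shell command python3 -m handwheel 'ROWS' [FORCE]. ROWS is JSON, a list of rows, each an object of numbers: "grip": the finger opening in cm, from 0 to 8.54; "tx", "ty", "tz": the shift along the tool's x, y, z in cm; "yaw": the turn about the tool's z in degrees. In form: [{"grip": .., "tx": .., "ty": .., "tz": .., "yaw": ..}, ...]. A call has 1 to 5 rows; each row shifts and turns the commanded pose from where the row before left it, along the tool's axes as they then stand; what a row does not reach is not made up. A row lasts 1/10 s, in which the tool goes at most 50 mm and 8.59 degrees, less where a joint would pass 70% of its speed; a pose out of reach is approached as far as the arm can. A call is refused whole if a number of a shift passes 5 or a number of a turn 8.59, either way. A call with a gripper value outside its range is refused whole. The fingers move at their own pace and stop on an object; FORCE is the grip in N (left out, the last holds). Time passes only in rows, so rows that do not move let the fingers close. It gives the time, the measured TCP pose, the force and the opening at its end, in the units of the state.
- get_obs(): the state, without advancing time (a new reading comes with each control period).
- read_camera(name): name is "scene" or "top"; returns a dict with "image" (420x560x3 uint8, blue, green, red), "intrinsics" (3x3 intrinsics, pixels), "position" and "attitude" of the camera in the world. Camera axes: x right, y down, z forward; pixel columns grow to the right and rows downward; lengths in m; the calibration is good to about 2 mm. A picture is of the moment at which its call begins. There is no depth.
- hand_in(): hands the job in, once; it reports no verdict.
The state is a dict: "t": time; "q": joint angles; "joint_vel": joint speeds; "joint_torque": joint torques, N m; "eef_pos": TCP position; "tool_rot": TCP orientation; "contact_force": force on the tool from outside, world axes, zero at the start; "torque": the same for the moment, N m; "gripper_width": opening from 0.0 (shut) to 1.0 (fully open).
Only numpy, scipy, OpenCV 4.12 (cv2) and the standard library are available. Lean on these libraries where they do the work, as an engineer would, in place of code of your own. Each camera call takes 0.05 s, during which the arm holds its last target. There are 200 camera calls.

## Working session

There is one attempt and no reset: what is moved stays moved. The work goes in short steps, Python scripts to look and compute and a shell command to move; the robot and the scene stay as the last step left them, time stands still between calls to the robot, and variables do not carry over. Pictures are saved under pics/ and viewed, about 8 in all and at most 12, crops included, and the job is handed in when it is done.

```bash
ls; mkdir -p pics
python3 - <<'E'
from station import *
import cv2
for n in ("scene","top"):
    c=read_camera(n); cv2.imwrite(f"pics/{n}0.png",c["image"]); print(n,c["intrinsics"],c["position"],c["attitude"])
print(get_obs())
E
```

```text
pics
scene [[408.55435404   0.         276.72566429]
 [  0.         408.55435404 208.37849367]
 [  0.           0.           1.        ]] [1.45558672 0.46183941 0.86217352] [-0.22632172  0.45920043  0.77737472 -0.36551607]
top [[400.32133924   0.         274.14102978]
 [  0.         400.32133924 209.81899833]
 [  0.           0.           1.        ]] [ 0.48681099 -0.01392332  1.01463344] [ 0.0372899  -0.6977343   0.71511827 -0.01954917]
{'t': 0.1, 'q': array([ 1.05392311,  0.47769556,  0.02231126,  1.55632705, -0.01148807,
        1.10928462, -0.08311146]), 'joint_vel': array([-0.00092235, -0.00280973,  0.00117677, -0.00191399,  0.00047378,
        0.00082073,  0.000221  ]), 'joint_torque': array([ 4.77518290e-03, -5.97758460e+01,  1.61363672e+00, -2.81951934e+01,
        1.28347718e-02,  5.06730750e-03, -2.28495657e-05]), 'eef_pos': array([ 0.26810272, -0.61891006,  0.23044778]), 'tool_rot': array([-3.88294402e-04,  8.35919141e-01, -5.48852039e-01, -6.91907007e-04]), 'contact_force': array([0.97992039, 0.32671767, 0.03514016]), 'torque': array([-0.00127021,  0.04592862, -0.01469873]), 'gripper_width': 1.0031252268932653}
```

View pics/top0.png

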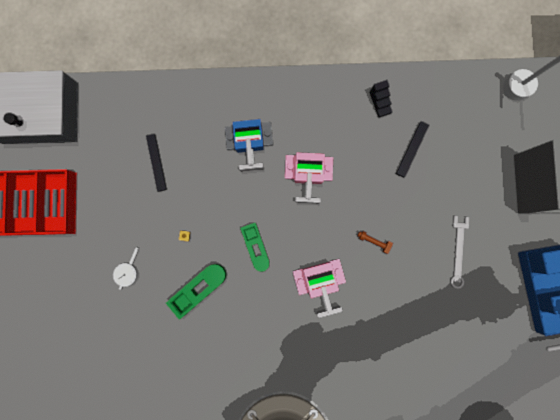

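View pics/scene0.png

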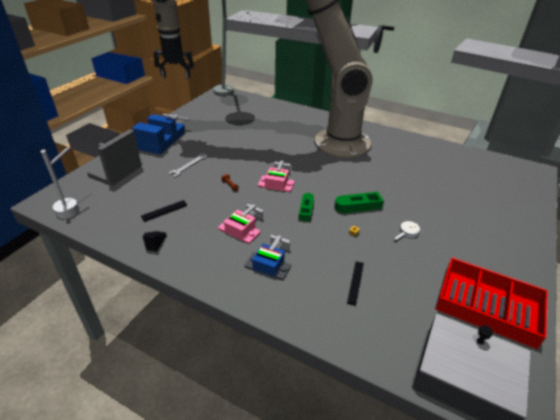

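The top view shows:
- Stops: blue at (248,140); pink ones at (310,168) and (320,280), which are not meant.
- Green arms: a small one at (255,247) and a large one at (197,290).
- Brass pad at (184,236).

I'll confirm these in an enlarged crop.

```bash
cat > h.py <<'E'
import numpy as np, cv2
from scipy.spatial.transform import Rotation as R
def rot(q): return R.from_quat([q[1],q[2],q[3],q[0]]).as_matrix()
CAL={"scene":((408.554,276.726,208.378),(1.45558672,0.46183941,0.86217352),(-0.22632172,0.45920043,0.77737472,-0.36551607)),
"top":((400.321,274.141,209.819),(0.48681099,-0.01392332,1.01463344),(0.0372899,-0.6977343,0.71511827,-0.01954917))}
def px2w(n,u,v,z):
    (f,cx,cy),p,q=CAL[n]; p=np.array(p); d=rot(q)@np.array([(u-cx)/f,(v-cy)/f,1]); return p+d*(z-p[2])/d[2]
def w2px(n,X):
    (f,cx,cy),p,q=CAL[n]; c=rot(q).T@(np.array(X)-np.array(p)); return np.array([cx+f*c[0]/c[2],cy+f*c[1]/c[2]])
def crop(im,u0,v0,w,h,s,path):
    o=cv2.resize(im[v0:v0+h,u0:u0+w],None,fx=s,fy=s,interpolation=cv2.INTER_CUBIC)
    for i in range(0,w,10): cv2.putText(o,str(u0+i),(i*s,8),0,.3,(255,255,255),1); cv2.line(o,(i*s,10),(i*s,14),(255,255,255),1)
    for i in range(10,h,10): cv2.putText(o,str(v0+i),(0,i*s+3),0,.3,(255,255,255),1); cv2.line(o,(20,i*s),(24,i*s),(255,255,255),1)
    cv2.imwrite(path,o)
E
python3 - <<'E'
from h import *
im=cv2.imread("pics/top0.png"); crop(im,165,115,120,160,5,"/tmp/a.png")
a=cv2.imread("/tmp/a.png"); cv2.imwrite("pics/crop1.png",cv2.resize(a,None,fx=.75,fy=.75) if 0 else a[:, :])
crop(im,170,115,110,85,7,"pics/x.png"); crop(im,165,200,115,80,7,"pics/c_low.png")
hsv=cv2.cvtColor(im,cv2.COLOR_BGR2HSV)
def seg(lo,hi,z,box,name):
    m=cv2.inRange(hsv,np.array(lo),np.array(hi)); k=np.zeros_like(m); u0,v0,u1,v1=box; k[v0:v1,u0:u1]=m[v0:v1,u0:u1]
    n,l,s,c=cv2.connectedComponentsWithStats(k)
    for i in range(1,n):
        if s[i,4]>20:
            r=cv2.minAreaRect(np.argwhere(l==i)[:,::-1].astype(np.float32)); b=cv2.boxPoints(r)
            w=np.array([px2w("top",*p,z) for p in b]); print(name,s[i],r,"\n",w.round(4).tolist(), "sides",np.linalg.norm(w[1]-w[0]).round(3),np.linalg.norm(w[2]-w[1]).round(3),"ctr",w.mean(0).round(4))
seg((45,80,40),(75,255,255),.028,(235,215,280,280),"small")
seg((45,80,40),(75,255,255),.028,(160,255,235,325),"big")
seg((15,120,60),(35,255,255),.02,(170,225,200,250),"pad")
seg((105,120,40),(125,255,255),.045,(220,110,280,160),"stop")
E
```

```text
small [240 223  29  49 713] ((255.3861541748047, 247.51077270507812), (48.81361389160156, 16.696474075317383), 70.55996704101562) 
 [[0.5256, 0.0968, 0.028], [0.5384, 0.0576, 0.028], [0.4247, 0.02, 0.028], [0.4121, 0.0588, 0.028]] sides 0.041 0.12 ctr [0.4752 0.0583 0.028 ]
big [ 166  264   60   55 1320] ((197.29644775390625, 288.948486328125), (22.395076751708984, 67.5980453491211), 49.184913635253906) 
 [[0.346, 0.2836, 0.028], [0.4506, 0.1568, 0.028], [0.4085, 0.1213, 0.028], [0.3047, 0.2478, 0.028]] sides 0.164 0.055 ctr [0.3775 0.2024 0.028 ]
pad [179 231  11  10  95] ((184.0, 235.5), (9.0, 10.0), 90.0) 
 [[0.5203, 0.2491, 0.02], [0.5197, 0.2239, 0.02], [0.4973, 0.2241, 0.02], [0.4979, 0.2492, 0.02]] sides 0.025 0.022 ctr [0.5088 0.2366 0.02  ]
stop [233 119  30  32 342] ((247.5, 135.49998474121094), (30.47910499572754, 28.491336822509766), 83.6598129272461) 
 [[0.7867, 0.1098, 0.045], [0.7924, 0.0393, 0.045], [0.716, 0.0326, 0.045], [0.7102, 0.1026, 0.045]] sides 0.071 0.077 ctr [0.7513 0.0711 0.045 ]
stop [233 137  13  15 116] ((239.0, 144.0), (14.0, 12.0), 90.0) 
 [[0.7485, 0.107, 0.045], [0.7476, 0.0773, 0.045], [0.7125, 0.0779, 0.045], [0.7134, 0.1076, 0.045]] sides 0.03 0.035 ctr [0.7305 0.0924 0.045 ]
```

View pics/c_low.png

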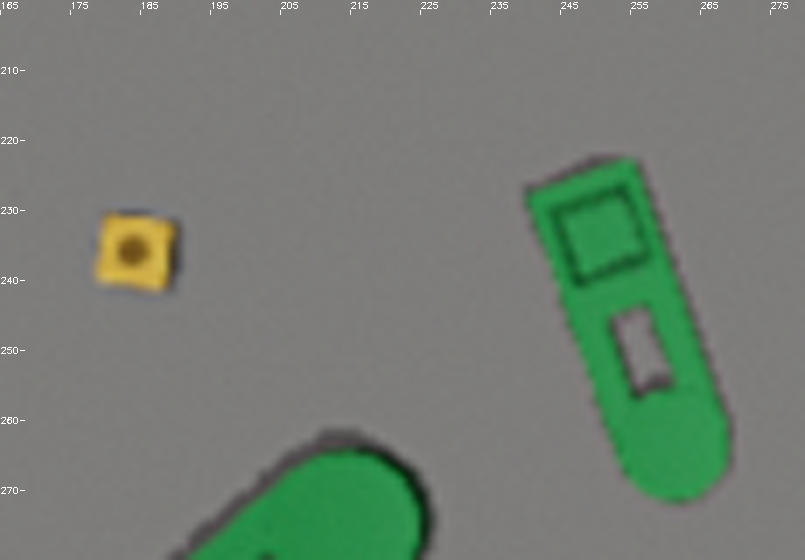

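View pics/x.png

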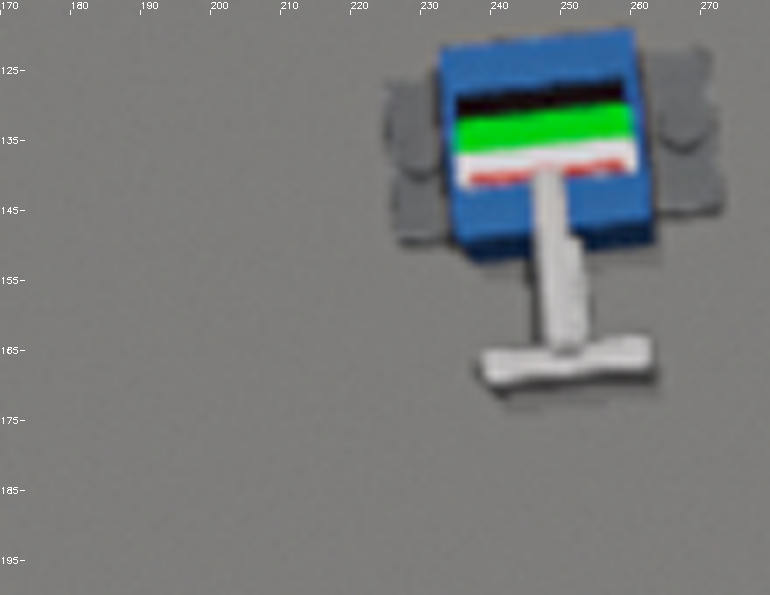

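The enlarged crops settle which objects are meant:
- **Arm:** the small green arm measures 120 x 41 mm, the size the job needs; the other is 164 x 55. Its pocket centre is at about (250.6,233.5), and its nose points up toward the stop.
- **Pad:** (183.7,235.5), turned a few degrees.
- **Stop:** the blue one, face plate around (249,168), red bar in the white zone.

Next I compute poses and the first move.

```bash
cat >> h.py <<'E'
def rel(tx,ty,tz,ang,o=None):
    """tool-frame shift (cm) & yaw (deg) from present pose to TCP target; ang = world yaw of tool x (deg), mod 180"""
    from station import get_obs
    o=o or get_obs(); M=rot(o["tool_rot"]); d=M.T@(np.array([tx,ty,tz])-o["eef_pos"])*100
    a=np.degrees(np.arctan2(M[1,0],M[0,0])); dy=-((ang-a+90)%180-90)
    print("t",round(o["t"],2),"pos",o["eef_pos"].round(4),"xang",a.round(2),"q7",o["q"][6].round(2),"F",o["contact_force"].round(1),"w",round(8.54*o["gripper_width"],2),"zaxis",M[:,2].round(3))
    print("  shift cm",d.round(2),"yaw",round(dy,2))
E
python3 - <<'E'
from h import *
def C(u0,v0,pts,z): return np.array([px2w("top",u0+(x+.5)/7-.5,v0+(y+.5)/7-.5,z) for x,y in pts])
ang=lambda d: np.degrees(np.arctan2(d[1],d[0])).round(2)
p=C(165,200,[(103,213),(175,222),(168,290),(97,280)],.02); print("pad",p.mean(0),[ang(p[i]-p[(i+1)%4]) for i in range(4)],np.linalg.norm(p-np.roll(p,1,0),axis=1))
p=C(165,200,[(525,190),(638,160)],.028);print("nose corners",p,p.mean(0),np.linalg.norm(p[0]-p[1]))
p=C(165,200,[(552,211),(628,185),(651,258),(577,286)],.028);print("pocket",p.mean(0),[ang(p[i]-p[(i+1)%4]) for i in range(4)],np.linalg.norm(p-np.roll(p,1,0),axis=1))
print("tail", C(165,200,[(680,502)],.028))
p=C(170,115,[(440,46),(632,30),(655,222),(455,237)],.045);print("housing",p.round(4),[ang(p[i]-p[(i+1)%4]) for i in range(4)],np.linalg.norm(p-np.roll(p,1,0),axis=1))
p=C(170,115,[(481,350),(652,337),(652,368),(484,383)],.038);print("plate",p.round(4),[ang(p[i]-p[(i+1)%4]) for i in range(4)],p[2:].mean(0),np.linalg.norm(p-np.roll(p,1,0),axis=1))
E
```

```text
pad [0.50888291 0.23664721 0.02      ] [np.float64(81.55), np.float64(-6.3), np.float64(-99.28), np.float64(174.58)] [0.0239117  0.02610762 0.02426876 0.02575513]
nose corners [[0.52695779 0.09631097 0.028     ]
 [0.53655958 0.05616895 0.028     ]] [0.53175869 0.07623996 0.028     ] 0.04127440528609391
pocket [0.51045961 0.06939454 0.028     ] [np.float64(107.48), np.float64(16.37), np.float64(-70.69), np.float64(-162.55)] [0.02785838 0.02832345 0.02697147 0.02782813]
tail [[0.41666857 0.04385527 0.028     ]]
housing [[0.7886 0.1078 0.045 ]
 [0.7923 0.0396 0.045 ]
 [0.723  0.0329 0.045 ]
 [0.7197 0.1036 0.045 ]] [np.float64(93.05), np.float64(5.5), np.float64(-87.36), np.float64(-176.47)] [0.06906516 0.06834065 0.06962372 0.07073571]
plate [[0.6805 0.0958 0.038 ]
 [0.6834 0.0352 0.038 ]
 [0.6723 0.0354 0.038 ]
 [0.6687 0.095  0.038 ]] [np.float64(92.75), np.float64(-1.22), np.float64(-86.47), np.float64(-175.8)] [0.67048565 0.06518861 0.038     ] [0.01186998 0.06071033 0.01108441 0.05964816]
```

The pad sits at (0.509,0.2365) with yaw about -7°. The arm is at yaw about 18° with its pocket at (0.511,0.070). The stop face is at (0.6705,0.0655), yaw about 3.5°. Sizes and mutual distances agree, so I move over the pad.

```bash
python3 -m handwheel '[{"ty":-5,"grip":6},{"ty":-5,"grip":6},{"ty":-5,"grip":6},{"ty":-5,"grip":6},{"ty":-5,"grip":6}]' 30
python3 -m handwheel '[{"tx":-4.5,"ty":-2},{"tx":-4.5,"ty":-2},{"tx":-4.5,"ty":-2},{"tx":-4.5,"ty":-2},{"tx":-4.5,"ty":-2}]'
python3 -m handwheel '[{"tx":-4.5,"ty":-2},{"tx":-4.5,"ty":-2},{"tx":-4.5,"ty":-2},{"tx":-4.5,"ty":-2},{"tx":-4.5,"ty":-2}]'
python3 -m handwheel '[{"tx":-4.5,"ty":-2},{"tx":-4.5,"ty":-2},{"tx":-4.5,"ty":-2},{"tx":-4.5,"ty":-2},{}]'
python3 -m handwheel '[{"yaw":7.5},{"yaw":7.5},{"yaw":7.5},{"yaw":7.5},{}]'
python3 -c "
from h import *; rel(.509,.2365,.10,83)"
```

```text
t 0.1 pos [ 0.2681 -0.6189  0.2304] xang -66.58 q7 -0.08 F [1.  0.3 0. ] w 8.57 zaxis [-0.001  0.001 -1.   ]
  shift cm [-68.89 -56.11  13.15] yaw 30.42invalid input
invalid input
invalid input
invalid input
invalid input
```

```bash
python3 -m handwheel '[{"grip":8,"tx":0,"ty":-5,"tz":0,"yaw":0},{"grip":6,"tx":0,"ty":-5,"tz":0,"yaw":0},{"grip":6,"tx":0,"ty":-5,"tz":0,"yaw":0},{"grip":6,"tx":0,"ty":-5,"tz":0,"yaw":0},{"grip":6,"tx":0,"ty":-5,"tz":0,"yaw":0}]' 30
```

```text
t: 0.6
eef_pos: [0.4992, -0.5188, 0.2309]
tool_rot: [-0.0, 0.836, -0.549, -0.0]
contact_force: [-0.1, -1.7, 0.6]
gripper_width: 0.703
```

Every key is required, so I carry on with full rows.

```bash
python3 -m handwheel '[{"grip":6,"tx":-4.5,"ty":-2,"tz":0,"yaw":0},{"grip":6,"tx":-4.5,"ty":-2,"tz":0,"yaw":0},{"grip":6,"tx":-4.5,"ty":-2,"tz":0,"yaw":0},{"grip":6,"tx":-4.5,"ty":-2,"tz":0,"yaw":0},{"grip":6,"tx":-4.5,"ty":-2,"tz":0,"yaw":0}]' >/dev/null
python3 -m handwheel '[{"grip":6,"tx":-4.5,"ty":-2,"tz":0,"yaw":0},{"grip":6,"tx":-4.5,"ty":-2,"tz":0,"yaw":0},{"grip":6,"tx":-4.5,"ty":-2,"tz":0,"yaw":0},{"grip":6,"tx":-4.5,"ty":-2,"tz":0,"yaw":0},{"grip":6,"tx":-4.5,"ty":-2,"tz":0,"yaw":0}]' >/dev/null
python3 -m handwheel '[{"grip":6,"tx":-4.5,"ty":-2,"tz":0,"yaw":0},{"grip":6,"tx":-4.5,"ty":-2,"tz":0,"yaw":0},{"grip":6,"tx":-4.5,"ty":-2,"tz":0,"yaw":0},{"grip":6,"tx":-4.5,"ty":-2,"tz":0,"yaw":0},{"grip":6,"tx":0,"ty":0,"tz":0,"yaw":0}]' >/dev/null
python3 -m handwheel '[{"grip":6,"tx":0,"ty":0,"tz":2,"yaw":7.5},{"grip":6,"tx":0,"ty":0,"tz":2,"yaw":7.5},{"grip":6,"tx":0,"ty":0,"tz":2,"yaw":7.5},{"grip":6,"tx":0,"ty":0,"tz":2,"yaw":7.5},{"grip":6,"tx":0,"ty":0,"tz":0,"yaw":0}]'
python3 -c "
from h import *; rel(.509,.2365,.10,83)"
```

```text
t: 2.6
eef_pos: [0.5022, 0.168, 0.1487]
tool_rot: [-0.003, -0.665, 0.747, 0.001]
contact_force: [-0.5, 0.7, -1.2]
gripper_width: 0.704
t 2.6 pos [0.5022 0.168  0.1487] xang -96.65 q7 -2.24 F [-0.5  0.7 -1.2] w 6.01 zaxis [-0.005 -0.003 -1.   ]
  shift cm [-6.9   0.1   4.85] yaw 0.35
```

```bash
python3 -m handwheel '[{"grip":6,"tx":-3.5,"ty":0.05,"tz":0,"yaw":0},{"grip":6,"tx":-3.4,"ty":0.05,"tz":0,"yaw":0},{"grip":6,"tx":0,"ty":0,"tz":4.5,"yaw":0.3},{"grip":6,"tx":0,"ty":0,"tz":4.5,"yaw":0},{"grip":6,"tx":0,"ty":0,"tz":2,"yaw":0}]' >/dev/null
python3 -m handwheel '[{"grip":6,"tx":0,"ty":0,"tz":0,"yaw":0},{"grip":6,"tx":0,"ty":0,"tz":0,"yaw":0}]' >/dev/null
python3 - <<'E'
from h import *; from station import *
rel(.509,.2365,.010,83)
c=read_camera("scene")["image"]; u,v=w2px("scene",[.509,.2365,.02]).astype(int); crop(c,u-50,v-45,100,75,7,"pics/s1.png")
E
```

```text
t 3.3 pos [0.5119 0.2382 0.0424] xang -96.78 q7 -2.41 F [-0.4  0.4  0. ] w 6.04 zaxis [ 0.001  0.    -1.   ]
  shift cm [0.2  0.27 3.24] yaw 0.22
```

View pics/s1.png

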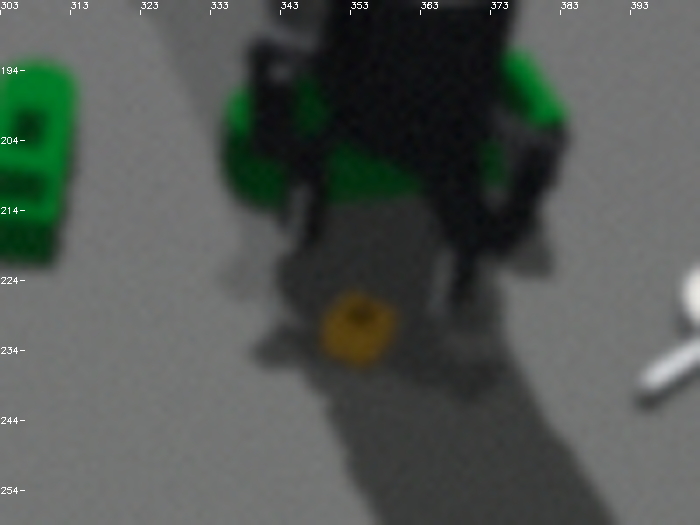

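The fingers straddle the pad at about (354,230), with its faces roughly square to the jaws. I descend and grip.

```bash
python3 -m handwheel '[{"grip":6,"tx":0.2,"ty":0.25,"tz":1,"yaw":0.2},{"grip":6,"tx":0,"ty":0,"tz":1.2,"yaw":0},{"grip":6,"tx":0,"ty":0,"tz":1,"yaw":0},{"grip":6,"tx":0,"ty":0,"tz":0,"yaw":0},{"grip":2,"tx":0,"ty":0,"tz":0,"yaw":0}]' 40 >/dev/null
python3 -m handwheel '[{"grip":2,"tx":0,"ty":0,"tz":0,"yaw":0},{"grip":2,"tx":0,"ty":0,"tz":0,"yaw":0},{"grip":2,"tx":0,"ty":0,"tz":0,"yaw":0},{"grip":2,"tx":0,"ty":0,"tz":0,"yaw":0}]' >/dev/null
python3 -c "
from h import *; rel(.509,.2365,.010,83)"
```

```text
t 4.25 pos [0.5089 0.2366 0.0098] xang -97.08 q7 -2.44 F [0.7 0.2 3.2] w 2.28 zaxis [ 0.001  0.001 -1.   ]
  shift cm [ 0.01 -0.02 -0.02] yaw -0.08
```

```bash
python3 -m handwheel '[{"grip":2,"tx":0,"ty":0,"tz":-2,"yaw":0},{"grip":2,"tx":0,"ty":0,"tz":-3,"yaw":0},{"grip":2,"tx":3.4,"ty":0,"tz":-2,"yaw":0},{"grip":2,"tx":4.5,"ty":0,"tz":0,"yaw":0},{"grip":2,"tx":4.5,"ty":0,"tz":0,"yaw":0}]' >/dev/null
python3 -m handwheel '[{"grip":2,"tx":4,"ty":0,"tz":0,"yaw":0},{"grip":2,"tx":0,"ty":0,"tz":0,"yaw":-8.3},{"grip":2,"tx":0,"ty":0,"tz":0,"yaw":-8.3},{"grip":2,"tx":0,"ty":0,"tz":0,"yaw":-8.3},{"grip":2,"tx":0,"ty":0,"tz":0,"yaw":0}]' >/dev/null
python3 -m handwheel '[{"grip":2,"tx":0,"ty":0,"tz":0,"yaw":0},{"grip":2,"tx":0,"ty":0,"tz":0,"yaw":0}]' >/dev/null
python3 - <<'E'
from h import *; from station import *
rel(.511,.0697,.045,-72)
c=read_camera("scene")["image"]; u,v=w2px("scene",[.511,.07,.03]).astype(int); crop(c,u-50,v-55,100,75,7,"pics/s2.png")
E
```

```text
t 5.45 pos [0.4881 0.0736 0.0792] xang -72.33 q7 -1.75 F [-0.3  0.6 -0.5] w 2.3 zaxis [-0. -0. -1.]
  shift cm [ 1.07 -2.07  3.42] yaw -0.33
```

View pics/s2.png

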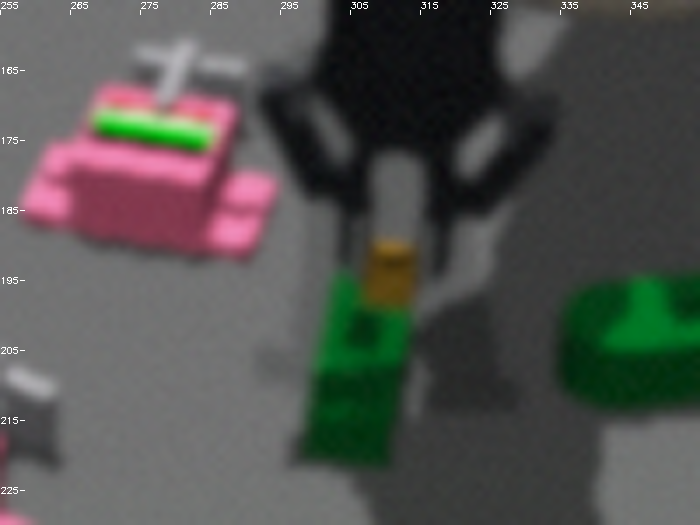

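The pad hangs upright between the tips at about (310.5,194), and the pocket shows at about (306.5,201). I cross-check both against the calibration.

Run:
```python
from h import *; from station import *
u0,v0=w2px("scene",[.511,.07,.03]).astype(int)-[50,55]
f=lambda x,y:(u0+(x+.5)/7-.5,v0+(y+.5)/7-.5)
print("nose top corners",px2w("scene",*f(317,362),.028),px2w("scene",*f(410,372),.028))
print("pocket visible", px2w("scene",*f(362,330),.028))
o=get_obs(); M=rot(o["tool_rot"])
for n,z in (("bottom",-.010),("top",.010)):
  for a in (-1,1):
    for b in (-1,1):
      p=o["eef_pos"]+M@np.array([a*.012,b*.012,0])+[0,0,z]; u,v=w2px("scene",p); print(n,a,b,((u-u0)*7).round(),((v-v0)*7).round())
```

```text
nose top corners [0.49891258 0.04541232 0.028     ] [0.4842312  0.08631568 0.028     ]
pocket visible [0.4666074  0.05338716 0.028     ]
bottom -1 -1 408.0 314.0
bottom -1 1 414.0 283.0
bottom 1 -1 355.0 307.0
bottom 1 1 362.0 276.0
top -1 -1 411.0 279.0
top -1 1 417.0 247.0
top 1 -1 358.0 272.0
top 1 1 365.0 241.0
```

The held pad agrees with the calibration to within 2 mm. What I first read as the pocket is really the slot; the pocket lies in the shadow. I move over the pocket and descend to just above it.

```bash
python3 -m handwheel '[{"grip":2,"tx":1.05,"ty":-2.05,"tz":0,"yaw":-0.3},{"grip":2,"tx":0,"ty":0,"tz":1.5,"yaw":0},{"grip":2,"tx":0,"ty":0,"tz":1.5,"yaw":0},{"grip":2,"tx":0,"ty":0,"tz":0,"yaw":0},{"grip":2,"tx":0,"ty":0,"tz":0,"yaw":0}]' >/dev/null
python3 - <<'E'
from h import *; from station import *
rel(.511,.0697,.032,-72)
c=read_camera("scene")["image"]; u,v=w2px("scene",[.515,.07,.03]).astype(int); c=cv2.convertScaleAbs(c,alpha=2.2,beta=0); crop(c,u-35,v-35,70,60,10,"pics/s3.png")
E
```

```text
t 6.0 pos [0.5107 0.0701 0.0493] xang -71.89 q7 -1.75 F [-0.4 -0.2 -0.4] w 2.27 zaxis [-0.001 -0.    -1.   ]
  shift cm [ 0.04 -0.02  1.73] yaw 0.11
```

View pics/s3.png

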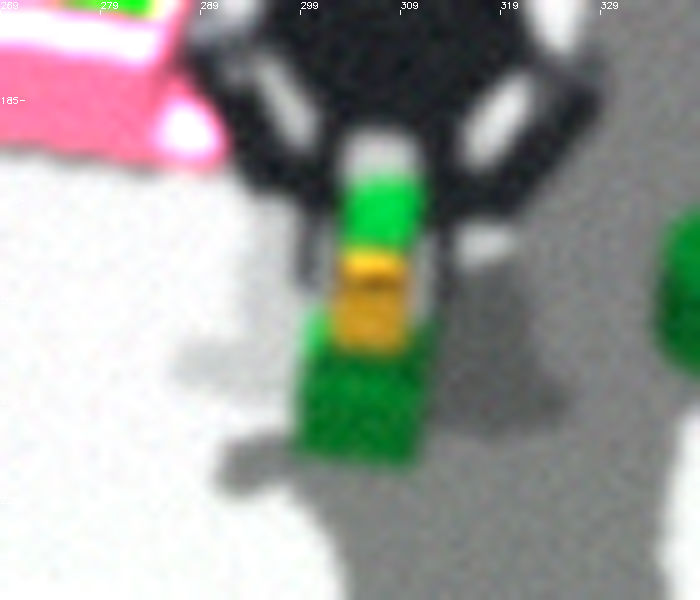

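The pad (centre about (306,198)) hangs over the arm's nose end, aligned with it. I lower it in small steps while watching the force.

```bash
python3 -m handwheel '[{"grip":2,"tx":0.04,"ty":0,"tz":0.7,"yaw":0},{"grip":2,"tx":0,"ty":0,"tz":0.5,"yaw":0},{"grip":2,"tx":0,"ty":0,"tz":0,"yaw":0},{"grip":2,"tx":0,"ty":0,"tz":0,"yaw":0}]' 
python3 -m handwheel '[{"grip":2,"tx":0,"ty":0,"tz":0.3,"yaw":0},{"grip":2,"tx":0,"ty":0,"tz":0.2,"yaw":0},{"grip":2,"tx":0,"ty":0,"tz":0,"yaw":0},{"grip":2,"tx":0,"ty":0,"tz":0,"yaw":0}]'
```

```text
t: 6.45
eef_pos: [0.5109, 0.0695, 0.0372]
tool_rot: [0.0, 0.81, -0.587, -0.0]
contact_force: [0.1, 0.2, -0.3]
gripper_width: 0.264
t: 6.85
eef_pos: [0.5111, 0.0695, 0.0323]
tool_rot: [0.0, 0.81, -0.587, -0.0]
contact_force: [0.2, 0.8, -0.9]
gripper_width: 0.262
```

No contact at a depth of 6 mm, so the foot is in the pocket. I go 3 mm lower and release, then close and press.

```bash
python3 -m handwheel '[{"grip":2,"tx":0,"ty":0,"tz":0.3,"yaw":0},{"grip":2,"tx":0,"ty":0,"tz":0,"yaw":0},{"grip":2,"tx":0,"ty":0,"tz":0,"yaw":0}]'
python3 -m handwheel '[{"grip":3.5,"tx":0,"ty":0,"tz":0,"yaw":0},{"grip":4.5,"tx":0,"ty":0,"tz":0,"yaw":0},{"grip":4.5,"tx":0,"ty":0,"tz":-2,"yaw":0},{"grip":4.5,"tx":0,"ty":0,"tz":-2,"yaw":0},{"grip":0,"tx":0,"ty":0,"tz":0,"yaw":0}]'
python3 -m handwheel '[{"grip":0,"tx":0,"ty":0,"tz":0,"yaw":0},{"grip":0,"tx":0,"ty":0,"tz":0,"yaw":0},{"grip":0,"tx":0,"ty":0,"tz":0,"yaw":0},{"grip":0,"tx":0,"ty":0,"tz":0,"yaw":0}]'
python3 - <<'E'
from h import *; from station import *
rel(.511,.0697,.030,-72)
c=read_camera("scene")["image"]; u,v=w2px("scene",[.515,.07,.03]).astype(int); c=cv2.convertScaleAbs(c,alpha=2.2,beta=0); crop(c,u-35,v-35,70,60,10,"pics/s4.png")
E
```

```text
t: 7.15
eef_pos: [0.511, 0.0695, 0.0292]
tool_rot: [0.0, 0.81, -0.587, -0.0]
contact_force: [0.5, 0.8, -1.5]
gripper_width: 0.269
t: 7.65
eef_pos: [0.5129, 0.0699, 0.0716]
tool_rot: [-0.002, 0.81, -0.587, 0.002]
contact_force: [0.5, 1.9, -0.2]
gripper_width: 0.373
t: 8.05
eef_pos: [0.5106, 0.0694, 0.0687]
tool_rot: [0.0, 0.81, -0.587, -0.0]
contact_force: [-1.0, 0.3, -0.3]
gripper_width: 0.001
t 8.05 pos [0.5106 0.0694 0.0687] xang -71.87 q7 -1.73 F [-1.   0.3 -0.3] w 0.01 zaxis [-0.001 -0.    -1.   ]
  shift cm [-0.01 -0.05  3.87] yaw 0.13
```

View pics/s4.png

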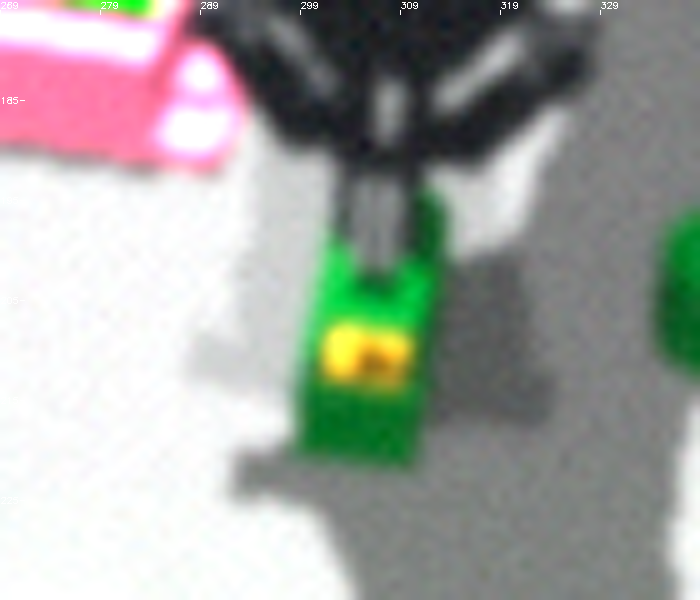

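The brass pad (about (305.7,205)) now sits in the pocket and looks flush. I press it with the closed fingers to make sure it is home.

```bash
python3 -m handwheel '[{"grip":0,"tx":0,"ty":-0.05,"tz":1.5,"yaw":0},{"grip":0,"tx":0,"ty":0,"tz":1.5,"yaw":0},{"grip":0,"tx":0,"ty":0,"tz":0.7,"yaw":0},{"grip":0,"tx":0,"ty":0,"tz":0,"yaw":0}]'
python3 -m handwheel '[{"grip":0,"tx":0,"ty":0,"tz":0.3,"yaw":0},{"grip":0,"tx":0,"ty":0,"tz":0,"yaw":0},{"grip":0,"tx":0,"ty":0,"tz":0,"yaw":0}]'
python3 -m handwheel '[{"grip":0,"tx":0,"ty":0,"tz":0.1,"yaw":0},{"grip":0,"tx":0,"ty":0,"tz":0,"yaw":0},{"grip":0,"tx":0,"ty":0,"tz":0,"yaw":0}]'
```

```text
t: 8.5
eef_pos: [0.5107, 0.0696, 0.0313]
tool_rot: [0.001, 0.81, -0.587, -0.001]
contact_force: [-0.3, 0.7, 0.3]
gripper_width: -0.003
t: 8.8
eef_pos: [0.5119, 0.0697, 0.0297]
tool_rot: [-0.0, 0.81, -0.587, 0.0]
contact_force: [0.1, -0.6, 0.2]
gripper_width: -0.003
t: 9.1
eef_pos: [0.5116, 0.0696, 0.0284]
tool_rot: [-0.0, 0.81, -0.587, 0.0]
contact_force: [-0.1, -0.2, -0.9]
gripper_width: 0.002
```

```bash
python3 -m handwheel '[{"grip":0,"tx":0,"ty":0,"tz":0.1,"yaw":0},{"grip":0,"tx":0,"ty":0,"tz":0,"yaw":0},{"grip":0,"tx":0,"ty":0,"tz":0,"yaw":0}]'
python3 -m handwheel '[{"grip":0,"tx":0,"ty":0,"tz":0.1,"yaw":0},{"grip":0,"tx":0,"ty":0,"tz":0,"yaw":0},{"grip":0,"tx":0,"ty":0,"tz":0,"yaw":0}]'
```

```text
t: 9.4
eef_pos: [0.5117, 0.0696, 0.0281]
tool_rot: [0.0, 0.81, -0.587, 0.0]
contact_force: [-3.3, -0.9, 8.9]
gripper_width: -0.001
t: 9.7
eef_pos: [0.5119, 0.0697, 0.028]
tool_rot: [0.0, 0.81, -0.587, 0.001]
contact_force: [-5.7, -2.3, 19.9]
gripper_width: 0.003
```

Firm contact with 20 N at z = 0.028, exactly the arm's top height, so the pad is home and flush. Next I take the arm by its side faces.

```bash
python3 -m handwheel '[{"grip":0,"tx":0,"ty":0,"tz":-2,"yaw":0},{"grip":7,"tx":0,"ty":0,"tz":-3,"yaw":0},{"grip":7,"tx":0,"ty":3.7,"tz":-1,"yaw":0},{"grip":7,"tx":0,"ty":0,"tz":0,"yaw":0},{"grip":7,"tx":0,"ty":0,"tz":0,"yaw":0}]' 60
python3 -m handwheel '[{"grip":7,"tx":0,"ty":0,"tz":0,"yaw":0},{"grip":7,"tx":0,"ty":0,"tz":0,"yaw":0}]'
python3 - <<'E'
from h import *; from station import *
rel(.4750,.0580,.006,-71.8)
E
```

```text
t: 10.2
eef_pos: [0.4761, 0.0577, 0.0866]
tool_rot: [-0.0, 0.81, -0.587, 0.0]
contact_force: [0.3, 0.5, 0.5]
gripper_width: 0.684
t: 10.4
eef_pos: [0.4769, 0.0585, 0.086]
tool_rot: [-0.0, 0.81, -0.587, -0.0]
contact_force: [-0.8, 0.4, -0.0]
gripper_width: 0.818
t 10.4 pos [0.4769 0.0585 0.086 ] xang -71.87 q7 -1.71 F [-0.8  0.4 -0. ] w 6.99 zaxis [-0.  0. -1.]
  shift cm [-0.01  0.2   8.  ] yaw -0.07
```

```bash
python3 -m handwheel '[{"grip":7,"tx":0,"ty":0.2,"tz":2.5,"yaw":0},{"grip":7,"tx":0,"ty":0,"tz":2.5,"yaw":0},{"grip":7,"tx":0,"ty":0,"tz":2,"yaw":0},{"grip":7,"tx":0,"ty":0,"tz":0.6,"yaw":0},{"grip":7,"tx":0,"ty":0,"tz":0.4,"yaw":0}]'
python3 -m handwheel '[{"grip":7,"tx":0,"ty":0,"tz":0,"yaw":0},{"grip":7,"tx":0,"ty":0,"tz":0,"yaw":0},{"grip":5,"tx":0,"ty":0,"tz":0,"yaw":0},{"grip":3.5,"tx":0,"ty":0,"tz":0,"yaw":0},{"grip":3.5,"tx":0,"ty":0,"tz":0,"yaw":0}]'
python3 -m handwheel '[{"grip":3.5,"tx":0,"ty":0,"tz":0,"yaw":0},{"grip":3.5,"tx":0,"ty":0,"tz":0,"yaw":0},{"grip":3.5,"tx":0,"ty":0,"tz":0,"yaw":0}]'
python3 -c "
from h import *; rel(.4750,.0580,.006,-71.8)"
```

```text
t: 10.9
eef_pos: [0.4745, 0.0578, 0.0056]
tool_rot: [0.0, 0.81, -0.587, -0.0]
contact_force: [-1.0, 0.3, 0.3]
gripper_width: 0.821
t: 11.4
eef_pos: [0.475, 0.0573, 0.0072]
tool_rot: [-0.0, 0.81, -0.587, 0.001]
contact_force: [-1.4, -0.5, 7.6]
gripper_width: 0.454
t: 11.7
eef_pos: [0.4751, 0.0574, 0.0072]
tool_rot: [-0.0, 0.81, -0.587, 0.001]
contact_force: [-1.2, -0.7, 7.0]
gripper_width: 0.457
t 11.7 pos [0.4751 0.0574 0.0072] xang -71.89 q7 -1.8 F [-1.2 -0.7  7. ] w 3.91 zaxis [ 0.001 -0.    -1.   ]
  shift cm [-0.06 -0.01  0.12] yaw -0.09
```

The fingers brush the table with 7 N while holding the arm at a width of 39 mm. I lift 5 mm, turn the arm to the stop's yaw, and bring it about 20 mm short of the plate.

```bash
python3 -m handwheel '[{"grip":3.5,"tx":0,"ty":0,"tz":-0.6,"yaw":0},{"grip":3.5,"tx":0,"ty":0,"tz":0,"yaw":0},{"grip":3.5,"tx":0,"ty":-2,"tz":0,"yaw":0},{"grip":3.5,"tx":0,"ty":0,"tz":0,"yaw":5},{"grip":3.5,"tx":0,"ty":0,"tz":0,"yaw":5}]' 80
python3 -m handwheel '[{"grip":3.5,"tx":0,"ty":0,"tz":0,"yaw":4.6},{"grip":3.5,"tx":0,"ty":-3,"tz":0,"yaw":0},{"grip":3.5,"tx":0,"ty":-3,"tz":0,"yaw":0},{"grip":3.5,"tx":0,"ty":0,"tz":0,"yaw":0},{"grip":3.5,"tx":0,"ty":0,"tz":0,"yaw":0}]'
python3 -c "
from h import *; rel(.5906,.0606,.012,-86.5)"
```

```text
t: 12.2
eef_pos: [0.4934, 0.0638, 0.0119]
tool_rot: [0.0, 0.754, -0.657, -0.0]
contact_force: [0.4, 0.1, -7.6]
gripper_width: 0.451
t: 12.7
eef_pos: [0.553, 0.0673, 0.0116]
tool_rot: [0.001, 0.728, -0.685, -0.0]
contact_force: [-1.1, 0.2, -7.5]
gripper_width: 0.449
t 12.7 pos [0.553  0.0673 0.0116] xang -86.5 q7 -1.95 F [-1.1  0.2 -7.5] w 3.83 zaxis [-0.001 -0.    -1.   ]
  shift cm [ 0.89 -3.72 -0.04] yaw -0.0
```

```bash
python3 -m handwheel '[{"grip":3.5,"tx":0.9,"ty":-1.5,"tz":0,"yaw":0},{"grip":3.5,"tx":0,"ty":-2,"tz":0,"yaw":0},{"grip":3.5,"tx":0,"ty":0,"tz":0,"yaw":0},{"grip":3.5,"tx":0,"ty":0,"tz":0,"yaw":0}]'
python3 - <<'E'
from h import *; from station import *
rel(.5906,.0606,.012,-86.5)
c=read_camera("top")["image"]; crop(c,215,115,70,105,8,"/tmp/t.png"); a=cv2.imread("/tmp/t.png")
s=read_camera("scene")["image"]; u,v=w2px("scene",[.66,.065,.03]).astype(int); print(u,v); crop(cv2.convertScaleAbs(s,alpha=1.6,beta=0),u-40,v-30,80,65,7,"pics/s5.png")
cv2.imwrite("pics/t5.png",a[:600])
E
```

```text
t: 13.1
eef_pos: [0.5873, 0.0604, 0.0116]
tool_rot: [0.001, 0.728, -0.685, -0.001]
contact_force: [-1.6, -0.3, -6.2]
gripper_width: 0.442
t 13.1 pos [0.5873 0.0604 0.0116] xang -86.48 q7 -1.92 F [-1.6 -0.3 -6.2] w 3.77 zaxis [-0.002 -0.    -1.   ]
  shift cm [ 0.   -0.33 -0.04] yaw 0.02
282 237
```

View pics/t5.png

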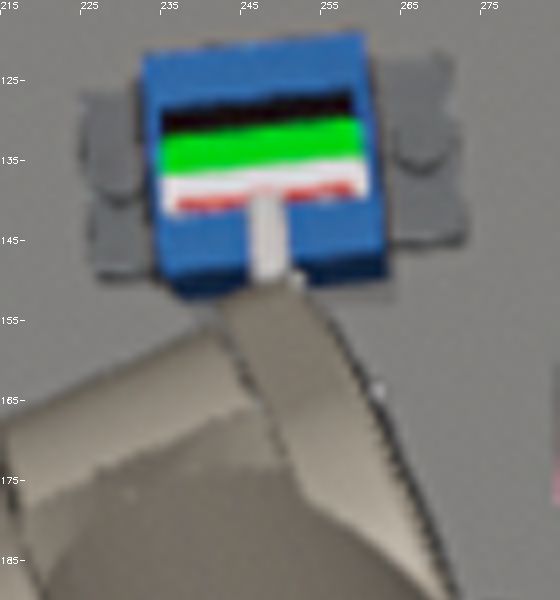

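View pics/s5.png

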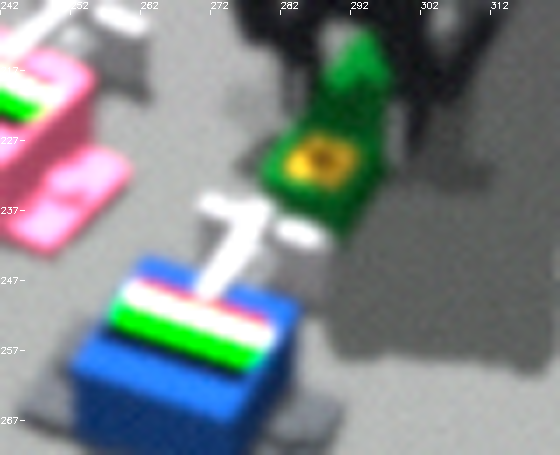

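The pad is still seated (about (287,230) in the scene view) and the nose faces the plate centrally; the red bar is at the bottom of the white field. I lower the arm to the table and approach slowly.

```bash
python3 -m handwheel '[{"grip":3.5,"tx":0,"ty":0,"tz":0.3,"yaw":0},{"grip":3.5,"tx":0,"ty":0,"tz":0.1,"yaw":0},{"grip":3.5,"tx":0,"ty":0,"tz":0,"yaw":0},{"grip":3.5,"tx":0,"ty":0,"tz":0,"yaw":0}]'
python3 -m handwheel '[{"grip":3.5,"tx":0,"ty":-0.5,"tz":0,"yaw":0},{"grip":3.5,"tx":0,"ty":-0.5,"tz":0,"yaw":0},{"grip":3.5,"tx":0,"ty":-0.5,"tz":0,"yaw":0},{"grip":3.5,"tx":0,"ty":0,"tz":0,"yaw":0},{"grip":3.5,"tx":0,"ty":0,"tz":0,"yaw":0}]'
```

```text
t: 13.6
eef_pos: [0.5887, 0.0606, 0.0083]
tool_rot: [0.0, 0.729, -0.685, -0.0]
contact_force: [-0.1, -0.2, -7.7]
gripper_width: 0.45
t: 14.1
eef_pos: [0.604, 0.0615, 0.0083]
tool_rot: [0.0, 0.728, -0.685, -0.0]
contact_force: [0.6, 0.2, -7.7]
gripper_width: 0.449
```

```bash
python3 -m handwheel '[{"grip":3.5,"tx":0,"ty":0,"tz":0.1,"yaw":0},{"grip":3.5,"tx":0,"ty":-0.3,"tz":0,"yaw":0},{"grip":3.5,"tx":0,"ty":-0.3,"tz":0,"yaw":0},{"grip":3.5,"tx":0,"ty":0,"tz":0,"yaw":0},{"grip":3.5,"tx":0,"ty":0,"tz":0,"yaw":0}]'
python3 -m handwheel '[{"grip":3.5,"tx":0,"ty":-0.2,"tz":0,"yaw":0},{"grip":3.5,"tx":0,"ty":-0.2,"tz":0,"yaw":0},{"grip":3.5,"tx":0,"ty":0,"tz":0,"yaw":0},{"grip":3.5,"tx":0,"ty":0,"tz":0,"yaw":0}]'
```

```text
t: 14.6
eef_pos: [0.6105, 0.0619, 0.0074]
tool_rot: [-0.0, 0.728, -0.685, 0.0]
contact_force: [0.4, 0.0, -5.7]
gripper_width: 0.451
t: 15.0
eef_pos: [0.6136, 0.0621, 0.0074]
tool_rot: [0.0, 0.729, -0.685, -0.0]
contact_force: [-3.3, 0.5, -1.3]
gripper_width: 0.454
```

Contact: 3.3 N with the nose about 3 mm past the plate's free position, which matches 800 N/m. I push on gently.

```bash
python3 -m handwheel '[{"grip":3.5,"tx":0,"ty":-0.2,"tz":0,"yaw":0},{"grip":3.5,"tx":0,"ty":-0.2,"tz":0,"yaw":0},{"grip":3.5,"tx":0,"ty":-0.2,"tz":0,"yaw":0},{"grip":3.5,"tx":0,"ty":0,"tz":0,"yaw":0},{"grip":3.5,"tx":0,"ty":0,"tz":0,"yaw":0}]'
python3 -m handwheel '[{"grip":3.5,"tx":0,"ty":-0.2,"tz":0,"yaw":0},{"grip":3.5,"tx":0,"ty":-0.1,"tz":0,"yaw":0},{"grip":3.5,"tx":0,"ty":0,"tz":0,"yaw":0},{"grip":3.5,"tx":0,"ty":0,"tz":0,"yaw":0}]'
```

```text
t: 15.5
eef_pos: [0.6178, 0.0624, 0.0074]
tool_rot: [0.002, 0.729, -0.685, -0.001]
contact_force: [-9.5, -0.5, 5.7]
gripper_width: 0.449
t: 15.9
eef_pos: [0.6196, 0.0625, 0.0074]
tool_rot: [0.003, 0.729, -0.685, -0.002]
contact_force: [-13.3, -1.7, 9.7]
gripper_width: 0.445
```

The wrist force includes table friction (Fz is up), so I measure the plunger itself from the red bar in the top image.

```bash
cat > bar.py <<'E'
from h import *; from station import *
def bar(im):
    b,g,r=[im[:,:,i].astype(float) for i in range(3)]
    m=np.clip(r-np.maximum(g,b),0,None); k=np.zeros_like(m); k[115:150,230:265]=m[115:150,230:265]; k[k<30]=0
    v,u=np.nonzero(k); w=k[v,u]; wd=np.array([px2w("top",a,c,.051) for a,c in zip(u,v)])
    ax=np.array([np.cos(np.radians(3.6)),np.sin(np.radians(3.6))]); c=wd[:,:2]-[.671,.0655]
    y=c@[-ax[1],ax[0]]; print("n",len(w),"x",((c@ax)*w).sum()/w.sum().round(5),"y",((y*w).sum()/w.sum()).round(4))
if __name__=="__main__":
    bar(cv2.imread("pics/top0.png"))
    im=read_camera("top")["image"]; bar(im)
    crop(im,225,110,50,55,10,"pics/t6.png"); rel(.62,.0625,.0074,-86.4)
E
python3 bar.py
```

```text
n 36 x 0.07012123072608563 y 0.001
n 8 x 0.07678646252927958 y -0.0103
t 15.95 pos [0.6196 0.0625 0.0073] xang -86.45 q7 -1.9 F [-12.8  -0.2   9.6] w 3.84 zaxis [-0.006 -0.001 -1.   ]
  shift cm [ 0.   -0.04 -0.01] yaw -0.05
```

View pics/t6.png

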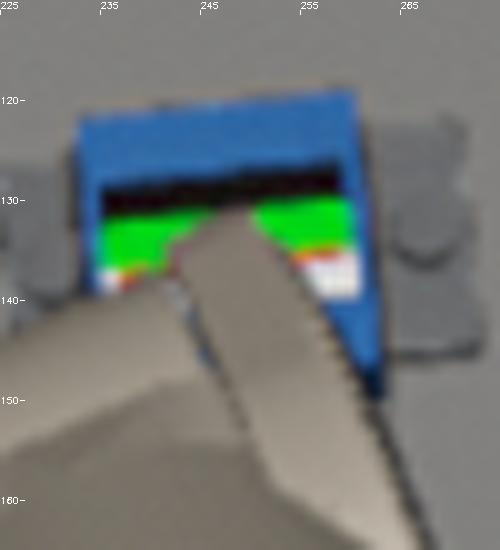

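The red bar lies on the white/green border, so the plunger is about 8–9 mm in; the rest of the wrist force is table friction. I ease the downward pressure 1 mm and push 6 mm further.

```bash
python3 -m handwheel '[{"grip":3.5,"tx":0,"ty":0,"tz":-0.1,"yaw":0},{"grip":3.5,"tx":0,"ty":0,"tz":0,"yaw":0},{"grip":3.5,"tx":0,"ty":0,"tz":0,"yaw":0}]'
python3 -m handwheel '[{"grip":3.5,"tx":0,"ty":-0.2,"tz":0,"yaw":0},{"grip":3.5,"tx":0,"ty":-0.2,"tz":0,"yaw":0},{"grip":3.5,"tx":0,"ty":-0.1,"tz":0,"yaw":0},{"grip":3.5,"tx":0,"ty":0,"tz":0,"yaw":0},{"grip":3.5,"tx":0,"ty":0,"tz":0,"yaw":0}]'
python3 bar.py
```

```text
t: 16.25
eef_pos: [0.6201, 0.0626, 0.0074]
tool_rot: [0.002, 0.729, -0.685, -0.002]
contact_force: [-8.6, 0.4, -0.5]
gripper_width: 0.453
t: 16.75
eef_pos: [0.6235, 0.0628, 0.0074]
tool_rot: [0.003, 0.729, -0.685, -0.002]
contact_force: [-14.1, -1.2, 3.8]
gripper_width: 0.452
n 36 x 0.07012123072608563 y 0.001
n 5 x 0.08111984515612672 y -0.0225
t 16.8 pos [0.6235 0.0628 0.0074] xang -86.42 q7 -1.9 F [-13.7  -1.    4.2] w 3.81 zaxis [-0.008 -0.002 -1.   ]
  shift cm [0.01 0.35 0.  ] yaw -0.02
```

```bash
python3 -m handwheel '[{"grip":3.5,"tx":0,"ty":0,"tz":-0.05,"yaw":0},{"grip":3.5,"tx":0,"ty":-0.2,"tz":0,"yaw":0},{"grip":3.5,"tx":0,"ty":0,"tz":0,"yaw":0},{"grip":3.5,"tx":0,"ty":0,"tz":0,"yaw":0},{"grip":3.5,"tx":0,"ty":0,"tz":0,"yaw":0}]'
python3 -m handwheel '[{"grip":3.5,"tx":0,"ty":0,"tz":0,"yaw":0},{"grip":3.5,"tx":0,"ty":0,"tz":0,"yaw":0},{"grip":3.5,"tx":0,"ty":0,"tz":0,"yaw":0},{"grip":3.5,"tx":0,"ty":0,"tz":0,"yaw":0},{"grip":3.5,"tx":0,"ty":0,"tz":0,"yaw":0}]'
python3 bar.py
python3 - <<'E'
from h import *; from station import *
t=cv2.imread("pics/t6.png"); s=read_camera("scene")["image"]; u,v=w2px("scene",[.67,.065,.03]).astype(int); crop(cv2.convertScaleAbs(s,alpha=1.6,beta=0),u-28,v-28,56,54,10,"/tmp/s7.png")
q=cv2.imread("/tmp/s7.png"); w=cv2.resize(t[:300],None,fx=.46,fy=.46); o=np.zeros((540,560+w.shape[1],3),np.uint8); o[:q.shape[0],:560]=q; o[:w.shape[0],560:]=w; cv2.imwrite("pics/f7.png",o)
E
```

```text
t: 17.3
eef_pos: [0.6253, 0.0629, 0.0075]
tool_rot: [0.003, 0.729, -0.685, -0.003]
contact_force: [-12.2, -0.9, 1.1]
gripper_width: 0.451
t: 17.8
eef_pos: [0.6253, 0.0629, 0.0075]
tool_rot: [0.003, 0.729, -0.685, -0.003]
contact_force: [-12.9, -0.3, 1.6]
gripper_width: 0.448
n 36 x 0.07012123072608563 y 0.001
n 2 x 0.08291988480622746 y -0.0221
t 17.85 pos [0.6253 0.0629 0.0075] xang -86.42 q7 -1.9 F [-13.3  -0.9   1.6] w 3.84 zaxis [-0.009 -0.002 -1.   ]
  shift cm [0.01 0.53 0.01] yaw -0.02
```

View pics/f7.png

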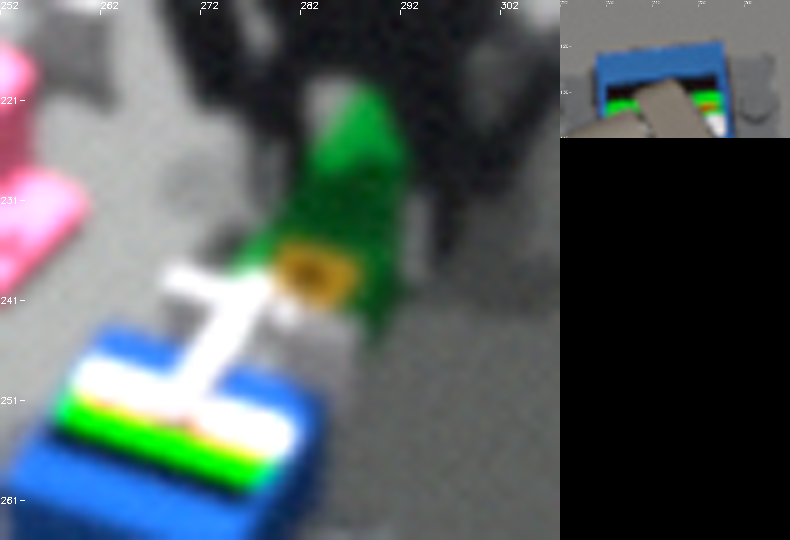

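The inset shows the red bar in the green and the pad still seated. The scene view has strong parallax, so I project the expected corners to check centring.

Run:
```python
from h import *; from station import *
c0=w2px("scene",[.67,.065,.03]).astype(int)-28
P=lambda X:((w2px("scene",X)-c0)*10).round().astype(int).tolist()
a=np.radians(3.6); x=np.array([np.cos(a),np.sin(a),0]); y=np.array([-x[1],x[0],0]); Z=np.array([0,0,1])
f=np.array([.6705,.0653,0]); o=np.array([.6253,.0629,0])
for d in (.012,.0148): print("plate top: front L/R, rear L/R, rear bottom R",[P(f+x*(d+i)+y*s+Z*h) for i,s,h in((0,-.03,.038),(0,.03,.038),(.01,-.03,.038),(.01,.03,.038),(.01,.03,.004))])
print("nose top L/R, bottom R",[P(o+x*.06+y*s+Z*h) for s,h in((-.02,.028),(.02,.028),(.02,0))],"pad",[P(o+x*.038+x*i+y*s+Z*.028) for i,s in((-.012,-.012),(-.012,.012),(.012,.012),(.012,-.012),(0,0))])
for d in (.009,.012,.015,.018): print("bar",d,"ends",[P(f+x*(.07+d)+y*s+Z*.050) for s in(-.03,0,.03)])
print("green field ends",[P(f+x*(.0701+d)+Z*.045) for d in(.009,.021)])
r=np.array(f-o)@y; print("lateral nose err mm",-r*1e3)
```

```text
plate top: front L/R, rear L/R, rear bottom R [[177, 260], [364, 322], [162, 281], [350, 343], [346, 427]]
plate top: front L/R, rear L/R, rear bottom R [[173, 266], [360, 328], [158, 287], [346, 349], [342, 433]]
nose top L/R, bottom R [[205, 301], [329, 342], [326, 410]] pad [[277, 238], [350, 262], [318, 312], [243, 288], [297, 275]]
bar 0.009 ends [[74, 376], [170, 409], [268, 442]]
bar 0.012 ends [[69, 382], [166, 416], [264, 449]]
bar 0.015 ends [[64, 389], [161, 422], [259, 456]]
bar 0.018 ends [[60, 396], [156, 429], [255, 463]]
green field ends [[170, 421], [151, 449]]
lateral nose err mm 0.44286733449711463
```

All predicted corners match the picture to about 1 px: nose 0.4 mm off-centre, pad rear edge as predicted, bar position fitting 15–18 mm. TCP travel gives 14.8 mm, and the wrist force of 13 N fits 12 N plus friction. I hold for over 2 s, check once more, and hand in if it is steady.

```bash
Z='zero'
python3 -m handwheel '[{"grip":3.5,"tx":0,"ty":0,"tz":0,"yaw":0},{"grip":3.5,"tx":0,"ty":0,"tz":0,"yaw":0},{"grip":3.5,"tx":0,"ty":0,"tz":0,"yaw":0},{"grip":3.5,"tx":0,"ty":0,"tz":0,"yaw":0},{"grip":3.5,"tx":0,"ty":0,"tz":0,"yaw":0}]' >/dev/null
python3 -m handwheel '[{"grip":3.5,"tx":0,"ty":0,"tz":0,"yaw":0},{"grip":3.5,"tx":0,"ty":0,"tz":0,"yaw":0},{"grip":3.5,"tx":0,"ty":0,"tz":0,"yaw":0},{"grip":3.5,"tx":0,"ty":0,"tz":0,"yaw":0},{"grip":3.5,"tx":0,"ty":0,"tz":0,"yaw":0}]'
python3 -m handwheel '[{"grip":3.5,"tx":0,"ty":0,"tz":0,"yaw":0},{"grip":3.5,"tx":0,"ty":0,"tz":0,"yaw":0},{"grip":3.5,"tx":0,"ty":0,"tz":0,"yaw":0},{"grip":3.5,"tx":0,"ty":0,"tz":0,"yaw":0},{"grip":3.5,"tx":0,"ty":0,"tz":0,"yaw":0}]' >/dev/null
python3 -m handwheel '[{"grip":3.5,"tx":0,"ty":0,"tz":0,"yaw":0},{"grip":3.5,"tx":0,"ty":0,"tz":0,"yaw":0},{"grip":3.5,"tx":0,"ty":0,"tz":0,"yaw":0},{"grip":3.5,"tx":0,"ty":0,"tz":0,"yaw":0},{"grip":3.5,"tx":0,"ty":0,"tz":0,"yaw":0}]'
python3 - <<'E'
from station import *
import cv2,numpy as np
im=read_camera("top")["image"]; a=cv2.imread("pics/top0.png")
# bystander check: image difference in their neighbourhoods
for n,(u,v,r) in dict(t_bolt=(375,241,22),par_a=(157,163,32),par_b=(412,150,32),dial=(126,270,25),spanner=(460,250,38)).items():
    d=np.abs(im[v-r:v+r,u-r:u+r].astype(int)-a[v-r:v+r,u-r:u+r]).max(2); print(n,(d>60).sum())
o=get_obs(); print(o["t"],o["eef_pos"].round(4),o["contact_force"].round(1))
E
```

```text
t: 18.9
eef_pos: [0.6253, 0.0629, 0.0075]
tool_rot: [0.003, 0.729, -0.685, -0.003]
contact_force: [-12.1, 0.3, 0.4]
gripper_width: 0.447
t: 19.9
eef_pos: [0.6253, 0.0629, 0.0075]
tool_rot: [0.003, 0.729, -0.685, -0.003]
contact_force: [-12.9, -1.0, 1.1]
gripper_width: 0.45
t_bolt 0
par_a 0
par_b 0
dial 0
spanner 32
19.95 [0.6253 0.063  0.0074] [-12.   -1.1   0.5]
```

It is steady at about 12 N. The bystanders are unmoved; the 32 changed pixels near the spanner fit the robot's shadow, which lay there at the start. Handing in.

```bash
python3 -c "
from station import *; print(hand_in())"
```

```text
the job is handed in; nothing more can be done
None
```

I pressed the brass pad home in the small green arm's pocket and pushed the arm flat, nose first, against the blue stop. I handed the job in at about 20 s with the robot still gripping and pressing; no verdict is reported.

**Last checks**
- **Pad:** pressing with 20 N stopped at z = 28 mm, the height of the arm's top, so the pad is flush. The last scene picture shows it still seated.
- **Push:** steady for over 2 s at 12–13 N on the wrist. The TCP reading did not move, and the tool was tilted by less than 0.01 rad.
- **Plunger:** about 15 mm in going by TCP travel. In the pictures the red bar is in the green.
- **Alignment:** the nose is about 0.4 mm off centre, and the arm was turned to the stop's yaw of 3.6°, which I read to within about 1°.

**Where checks disagreed**
- **Red-bar position:** reading the bar by image code gave 13 mm from only two pixels, and the oblique scene view fitted 15–18 mm. All are inside the 9–21 mm zone.
- **Wrist force:** it includes a little table friction, so the force on the stop itself is slightly less certain than the wrist reading.
- **Bystanders:** four showed no image change. The spanner area had 32 changed pixels, which I took to be the robot's moving shadow. I did not check this in a closer picture.

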